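# Hold down the recessed reset of the cereal dispenser's counter

## Robot

A 7-joint arm with a two-finger parallel gripper is mounted at the origin on the work surface. World frame = base frame: x ahead of the robot, y to its left, z up, the work surface at z = 0. Lengths are in m, angles in rad, forces in N, time in s.
With the tool pointing down it reaches from about 0.4 to 0.925 m from the base axis. Payload 5.6 kg.
Tool frame: the origin (TCP) lies midway between the tips of the shut fingers; the grasp point (between the pads) lies 19 mm behind it (bot.tcp_to_grasp is the distance from the TCP to the grasp point, in m); y points along the fingers, x is the direction in which the jaws open and shut, and the axes are right-handed (so a half turn about y gives the same grasp; the last joint's range is limited). The gripper opens to 85 mm and grips with 20 to 120 N. Pads are 22 mm wide; open, the fingers measure 114 mm over their backs; the gripper's body (76 mm by 85 mm) begins 54 mm behind the grasp point. The pads swing forward as they close: fully open they stand 13 mm farther back than shut.
Start: joints at [-1.313, 0.468, -0.012, 1.603, 0.006, 1.071, -0.056], TCP at [0.193, 0.621, 0.231] pointing down, gripper open.
Joint ranges: [-2.53, 2.53], [-0.31, 2.02], [-1.57, 1.55], [0.28, 2.44], [-1.29, 4.43], [0.15, 1.84], [-2.92, 2.92]. Speed limits (rad/s): [2.57, 2.57, 3.14, 3.14, 3.14, 3.14, 3.14].

## Interface

Orientations are given as a 3x3 rotation matrix whose columns are the frame's x, y, z axes.
In Python, from plant import bot gives the robot as it stands.
- The arm moves only by the tool drive_tool, never from a script. Its argument "series" is a list of rows, each a list of 3 entries, a list of its own where there are three numbers: the opening in per cent of the stroke, from 0 (shut) to 100 (fully open), then the shift along the tool's x, y, z scaled (see below), then the turn about the tool's y scaled (see below). In form: [[gripper, [dx, dy, dz], turn], ...]. A call has 1 to 20 rows; each row is the pose to reach, as a shift and turn from the pose measured when the call began, along the tool's axes at that moment; what a row does not reach only later rows make up. The controller multiplies each number of a shift by 30 cm and each number of a turn by pi/2 rad. A row lasts 1/8 s, in which the tool goes at most 62.5 mm and 10.7 degrees, less where a joint would pass 70% of its speed; a pose out of reach is approached as far as the arm can. A call with a number of a shift or a turn outside -1 to 1 is refused whole. A call with a gripper value outside its range is refused whole. The fingers move at their own pace and stop on an object; the grip force is fixed at half the most. Time passes only in rows, so rows that repeat a pose let the fingers close. It gives the time, the measured TCP pose, the force and the opening at its end, in the units of the state.
- bot.state(): the state, without advancing time (a new reading comes with each control period).
- bot.capture(name): name is "side" or "top" or "wrist"; returns a dict with "image" (384x512x3 uint8, red, green, blue), "K" (3x3 intrinsics, pixels), "eye" and "rotation" of the camera in the world; the wrist camera has in their place "T_tool_cam" (4x4, takes a point from camera to tool coordinates, whose origin is the TCP and whose axes are the tool frame's). Camera axes: x right, y up, looking along -z (the intrinsics and any distortion apply to the point x, -y, -z); pixel columns grow to the right and rows downward; lengths in m; the calibration is good to about 2 mm. A picture is of the moment at which its call begins: read the wrist's pose just before it. There is no depth.
- bot.close_job(): hands the job in, once; it reports no verdict.
The state is a dict: "time_s": time; "joint_positions": joint angles; "qvel": joint speeds; "effort": joint torques, N m; "position": TCP position; "tool_rot": TCP orientation; "contact_force": force on the tool from outside, world axes, zero at the start; "ft_torque": the same for the moment, N m; "grip_width": finger opening in m.
Only numpy, scipy, OpenCV 4.12 (cv2) and the standard library are available. Lean on these libraries where they do the work, as an engineer would, in place of code of your own. Each camera call takes 0.05 s, during which the arm holds its last target.

## Task

Reset the cereal dispenser's portion counter: first slide its orange guard fully open along its track so that the hole is clear, then take the wooden-handled pin out of its stand and reach its steel tip down through the hole to press the red button at the bottom fully in. Finish while still gripping the pin and holding the button down, with the guard still open; do not shift the other things on the shelf.

Things in the scene. Friction and masses are not known exactly. Their poses are not given: they have to be found in the camera images.
- counter: the portion counter: a white plastic case screwed to the shelf, 110 mm (x) by 170 mm (y) by 70 mm high, upright. Origin at the centre of its underside, x across, y along its length, z up. On its top: a track along y between two grey rails 6 mm high (their middles 27 mm either side of the centre line), with the orange guard between them; a blank black display and a green lamp lie on the +x side of the track.
- hole (a point): centre of the mouth of the round reset hole, in the plane of the case's top (70 mm above the shelf); at x 0, y -30 mm in the case's frame. The hole is 19 mm wide and vertical. The red button, 17 mm across, fills its bottom: its top is 28 mm below the mouth when not pressed. At the start the guard covers the hole.
- guard (a joint): position of the orange sliding guard (a 46 by 58 by 3 mm plate lying on top of the case, its upper face 4 mm above the case top) in m: 0 = shut, 0.055 = fully open at its stop; it grows as the guard slides towards the case's +y. It starts between 0 and 0.012, with the hole covered, and stays where it is left. About 1.5 N of friction.
- guard_grip (a point): point in the guard's black upright grip, 8 mm below the grip's top, 98 mm above the shelf. The grip is a block 14 mm along the track (case y), 30 mm across it (case x), standing 32 mm above the guard plate; it moves with the guard. With the guard fully open it stands 67 mm from the hole's axis.
- reset_button (a joint): travel of the red button in m: 0 = out, 0.006 = fully in at its stop; it moves straight down. The spring needs 1.8 N to start moving and 5.4 N to be fully in, and pushes it out again when let go.
- pin_mid (a point): centre of the pin's dark wooden handle, half-way up the handle; z along the pin, from tip to handle. The pin (about 60 g) is a round handle 18 mm in diameter, 75 mm long, with a blunt round steel shaft 8 mm in diameter, 60 mm long, below it. At the start it stands upright in its stand, the handle resting on the stand's top; this point is 102.5 mm above the shelf.
- pin_tip (a point): centre of the blunt end of the pin's steel shaft, 97.5 mm from pin_mid along the pin
- stand: pine block 75 by 75 by 65 mm high, screwed to the shelf, with a vertical hole 13 mm wide in the middle of its top in which the pin's shaft stands. Origin at the centre of its underside.
- bowl: blue ceramic bowl, 144 mm across, 60 mm high; origin at the centre of its underside. Leave alone.
- jar: empty glass jar, 80 mm across, 110 mm high; origin at the centre of its underside. Leave alone.
- mug: terracotta mug, 80 mm across, 90 mm high, with a handle; origin at the centre of its underside. Leave alone.
- infuser: stainless steel basket tea infuser, 72 mm across, 62 mm high, with a 110 mm bar across its top; origin at the centre of its underside. Leave alone.
- spatula: wooden spatula, 280 mm long, lying flat. Leave alone.
- can: green food can, 72 mm across, 100 mm high; origin at the centre of its underside. Leave alone.
There are look-alikes about, which are no part of the job. Several things look just like the counter: the one meant starts farthest to the robot's right.

How it is judged:
By the outcome, as a careful person would: the job done as asked, in the order asked, and still so for the second after the job is handed in, while the arm keeps its last pose, push and grip.
It also fails if it takes over 51 s, if anything falls off the work surface, if the arm or the gripper's body presses on something with over 40 N, if the wrist force passes 120 N, or if a joint passes its speed limit or range.

## Working session

There is one attempt and no reset: what is moved stays moved. The work goes in short steps, Python scripts to look and compute and a tool call to move; the robot and the scene stay as the last step left them, time stands still between calls to the robot, and variables do not carry over. Pictures are saved under pics/ and viewed, and the job is handed in when it is done.

Besides the shell and the picture viewer there is one more tool, called after "Request:" by a JSON object that holds its "api" and its "payload", one argument or row to a line. drive_tool: Moves the arm, as the interface text tells. Shifts and turns lie within -1 to 1; 1 stands for 30 cm of shift or pi/2 rad of turn. Its arguments: {"type":"object","properties":{"series":{"type":"array","items":{"type":"array"}}},"required":["series"]}

```bash
mkdir -p pics; ls
python3 - <<'E'
from plant import bot
import cv2,numpy as np
s=bot.state();print(s['time_s'],s['position'],np.round(s['tool_rot'],3).tolist(),s['grip_width'],s['contact_force'],bot.tcp_to_grasp)
import pickle
for n in ['side','top','wrist']:
    c=bot.capture(n);cv2.imwrite(f'pics/{n}0.png',c['image'][:,:,::-1]);pickle.dump(c,open(f'{n}0.pkl','wb'))
    print(n,{k:np.round(v,4).tolist() for k,v in c.items() if k!='image'})
E
```

```text
pics
0.0 [0.1924947  0.620257   0.23032796] [[0.296, -0.0, -0.955], [0.955, -0.002, 0.296], [-0.002, -1.0, -0.0]] 0.08523437472985507 [0.19250065 0.3968414  0.06293841] 0.0187
side {'K': [[382.2166, 0.0, 255.4565], [0.0, 382.2166, 194.3337], [0.0, 0.0, 1.0]], 'eye': [0.323, 0.7265, 0.7599], 'rotation': [[-0.95, 0.2094, -0.2314], [-0.3121, -0.6381, 0.7039], [-0.0002, 0.741, 0.6716]]}
top {'K': [[352.8285, 0.0, 257.1273], [0.0, 352.8285, 188.0555], [0.0, 0.0, 1.0]], 'eye': [0.3782, 0.0069, 1.2272], 'rotation': [[0.0139, 0.9914, -0.1304], [-0.9996, 0.0169, 0.0218], [0.0238, 0.13, 0.9912]]}
wrist {'K': [[287.7043, 0.0, 256.427], [0.0, 287.7043, 191.7562], [0.0, 0.0, 1.0]], 'T_tool_cam': [[1.0, 0.0007, -0.0008, 0.0006], [-0.001, 0.2625, -0.9649, -0.1423], [-0.0005, 0.9649, 0.2625, 0.0659], [0.0, 0.0, 0.0, 1.0]]}
```

View pics/top0.png

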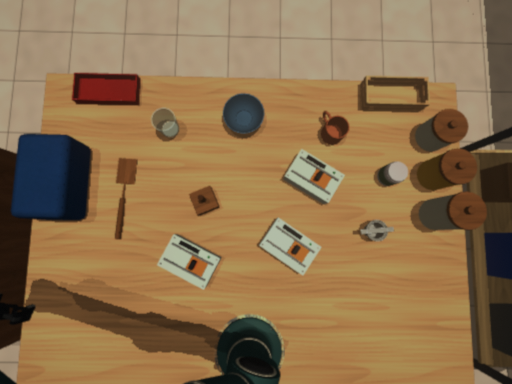

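View pics/side0.png

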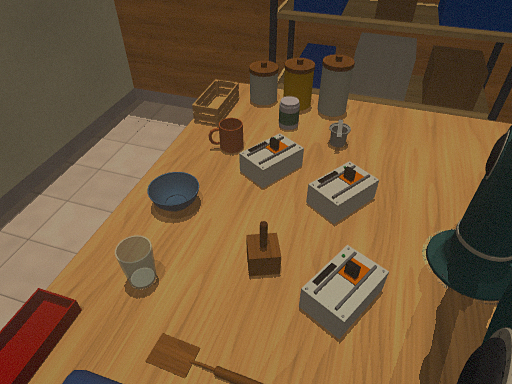

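View pics/wrist0.png

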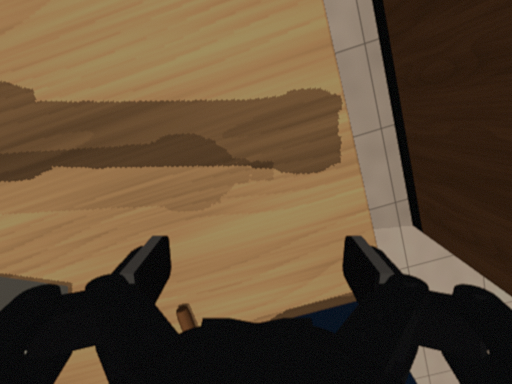

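```bash
cat > h.py <<'E'
import pickle,cv2,numpy as np
def load(n): return pickle.load(open(n+'.pkl','rb'))
def ray(c,u,v,Tw=None):
    K=c['K'];d=np.array([(u-K[0,2])/K[0,0],-(v-K[1,2])/K[1,1],-1])
    if 'eye' in c: R=np.array(c['rotation']);e=np.array(c['eye'])
    else:
        T=Tw@np.array(c['T_tool_cam']);R=T[:3,:3];e=T[:3,3]
    return e,R@d
def plane(c,u,v,z,Tw=None):
    e,d=ray(c,u,v,Tw);return e+d*(z-e[2])/d[2]
def proj(c,p,Tw=None):
    K=c['K']
    if 'eye' in c: R=np.array(c['rotation']);e=np.array(c['eye'])
    else:
        T=Tw@np.array(c['T_tool_cam']);R=T[:3,:3];e=T[:3,3]
    q=R.T@(np.array(p)-e);return np.array([K[0,2]+K[0,0]*q[0]/-q[2],K[1,2]+K[1,1]*-q[1]/-q[2]])
def tw(s):
    T=np.eye(4);T[:3,:3]=s['tool_rot'];T[:3,3]=s['position'];return T
E
python3 - <<'E'
from h import *
t=load('top0');s=load('side0')
for (u,v) in [(314,176),(290,245),(190,261)]: print(plane(t,u,v,.07))
print('base',proj(t,[0,0,0]), 'pin',plane(t,205,199,.14))
a=t['image'][140:290,150:350,::-1];cv2.imwrite('pics/topz.png',cv2.resize(a,None,fx=4,fy=4,interpolation=cv2.INTER_CUBIC))
a=s['image'][125:195,225:315,::-1];cv2.imwrite('pics/sidez.png',cv2.resize(a,None,fx=8,fy=8,interpolation=cv2.INTER_CUBIC))
a=t['image'][140:210,275:355,::-1];cv2.imwrite('pics/topz2.png',cv2.resize(a,None,fx=8,fy=8,interpolation=cv2.INTER_CUBIC))
E
```

```text
[ 0.5741939  -0.20786326  0.07      ]
[ 0.34571883 -0.12798379  0.07      ]
[0.29079125 0.19342556 0.07      ]
base [248.76875278 349.64280774] pin [0.48439315 0.14329653 0.14      ]
```

View pics/topz2.png

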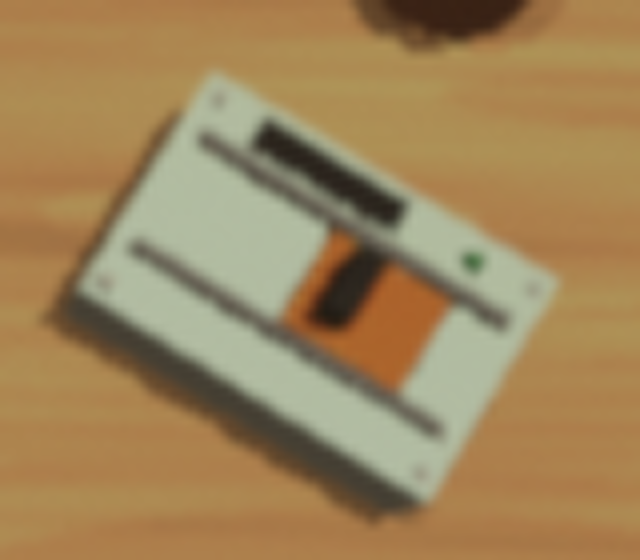

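View pics/sidez.png

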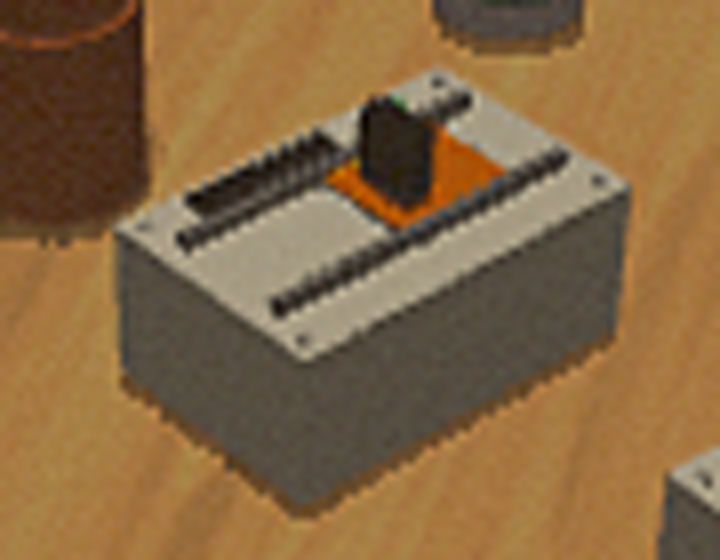

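View pics/topz.png

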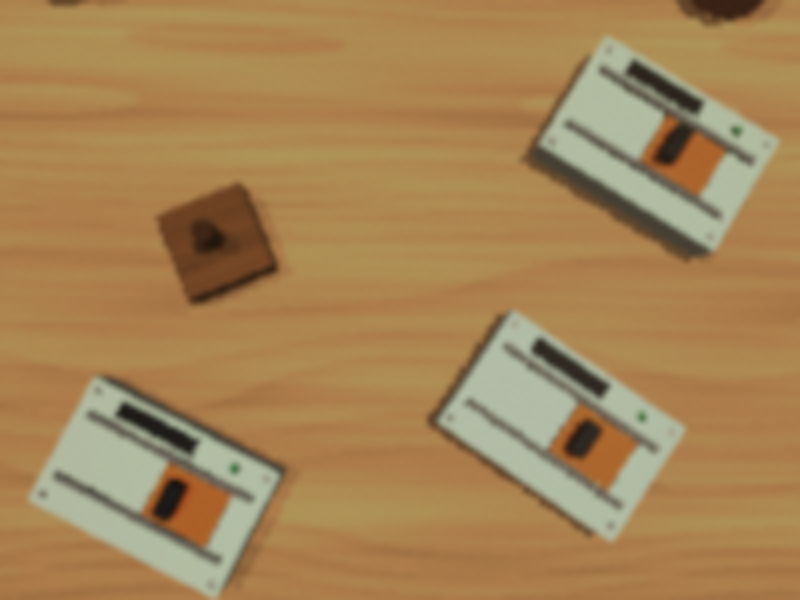

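```bash
cat > m.py <<'E'
from h import *
t=load('top0');s=load('side0')
f=lambda U,V,ox,oy:((U+.5)/8-.5+ox,(V+.5)/8-.5+oy)
# order: (+x+y),( +x -y),(-x -y),(-x +y)
tc=[f(*p,275,140) for p in [(212,70),(560,280),(430,507),(76,292)]]
sc=[f(*p,225,125) for p in [(116,230),(440,66),(631,185),(308,362)]]
def fit(c,pts,z=.07):
    P=np.array([plane(c,*p,z)[:2] for p in pts])
    L=np.array([[55,85],[55,-85],[-55,-85],[-55,85]])/1000
    m=P.mean(0);H=(L.T@(P-m));th=np.arctan2(H[0,1]-H[1,0],H[0,0]+H[1,1])
    R=np.array([[np.cos(th),-np.sin(th)],[np.sin(th),np.cos(th)]])
    print('ctr',m,'yaw deg',np.degrees(th),'res mm',np.round((P-m-L@R.T)*1000,1).tolist());return m,th
# side camera: which corner is which? seen from +y,+x.. : print world
for p in sc: print(plane(s,*p,.07))
print([plane(t,*p,.07).round(3).tolist() for p in tc])
m1=fit(t,tc)
m2=fit(s,sc)
m=(m1[0]+m2[0])/2;th=(m1[1]+m2[1])/2
R=np.array([[np.cos(th),-np.sin(th)],[np.sin(th),np.cos(th)]])
print('avg',m,np.degrees(th),'hole',m+R@[0,-.03])
# guard grip top centre (z .106), both views
for nm,c,p in [('t',t,f(352,287,275,140)),('s',s,f(396,130,225,125))]:
    w=plane(c,*p,.106)[:2];print(nm,'grip top local',R.T@(w-m))
# pin: top view top disc
g=lambda U,V:((U+.5)/4-.5+150,(V+.5)/4-.5+140)
w=plane(t,*g(207,232),.14);print('pin',w)
P=[plane(t,*g(*p),.065) for p in [(158,218),(242,184),(277,268),(192,303)]]
print('stand top',np.mean(P,0),np.round(P,3).tolist())
a=s['image'][205:285,230:300,::-1];cv2.imwrite('pics/sidez2.png',cv2.resize(a,None,fx=7,fy=7,interpolation=cv2.INTER_CUBIC))
E
python3 m.py
```

```text
[ 0.6663889  -0.15799231  0.07      ]
[ 0.57936055 -0.30566033  0.07      ]
[ 0.4865054  -0.24808457  0.07      ]
[ 0.57282694 -0.10384722  0.07      ]
[[0.668, -0.165, 0.07], [0.581, -0.311, 0.07], [0.485, -0.255, 0.07], [0.572, -0.108, 0.07]]
ctr [ 0.57645201 -0.20946212] yaw deg -30.6928974986958 res mm [[0.8, -0.3], [0.5, 0.1], [-1.0, -0.3], [-0.3, 0.5]]
ctr [ 0.57627045 -0.20389611] yaw deg -30.771677136841085 res mm [[-0.6, 1.0], [-0.7, -0.6], [1.0, 0.7], [0.3, -1.1]]
avg [ 0.57636123 -0.20667911] -30.732287317768442 hole [ 0.56103041 -0.23246605]
t grip top local [-0.0005218  -0.01117107]
s grip top local [-0.00652504 -0.00138438]
pin [0.48847233 0.15458676 0.14      ]
stand top [0.48706671 0.15601681 0.065     ] [[0.507, 0.205, 0.065], [0.537, 0.137, 0.065], [0.467, 0.106, 0.065], [0.437, 0.175, 0.065]]
```

View pics/sidez2.png

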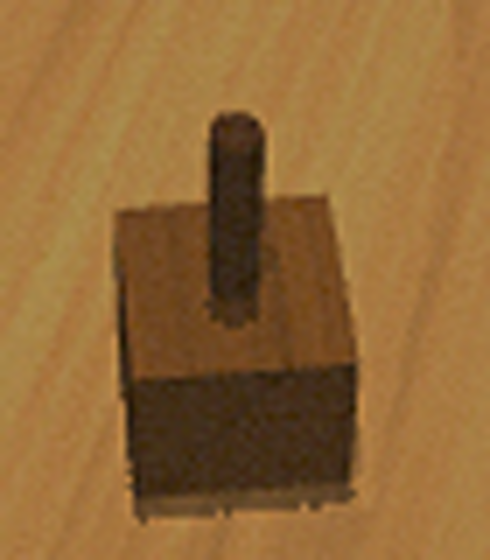

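```bash
cat > go.py <<'E'
import sys
from h import *
from plant import bot
def go(tx,ty,tz,yaw=None):
    # yaw: world angle deg of tool x
    s=bot.state();R=np.array(s['tool_rot']);p=np.array(s['position'])
    d=R.T@(np.array([tx,ty,tz])-p)/.3
    cur=np.degrees(np.arctan2(R[1,0],R[0,0]))
    t=0 if yaw is None else -((yaw-cur+180)%360-180)/90
    print('t',round(s['time_s'],2),'pos',p.round(4),'yaw',round(cur,2),'F',np.round(s['contact_force'],2),'w',round(s['grip_width'],4),'-> shift',d.round(4),'turn',round(t,4),'dist mm',round(300*np.linalg.norm(d),1))
if __name__=='__main__': go(*map(float,sys.argv[1:]))
E
python3 - <<'E'
from go import *
th=np.radians(-30.73);R=np.array([[np.cos(th),-np.sin(th)],[np.sin(th),np.cos(th)]])
w=np.array([.5764,-.2075])+R@[0,-.008];print(w)
go(w[0],w[1],.23,59.27)
E
```

```text
[ 0.57231206 -0.21437668]
t 0.15 pos [0.1925 0.6204 0.2306] yaw 72.76 F [-0.28  0.71 -0.96] w 0.0855 -> shift [-2.2825  0.0051 -2.0337] turn 0.1499 dist mm 917.1
```

Request:
{"api": "drive_tool", "payload": {
  "series": [
    [100, [-0.77, 0, -0.68], 0],
    [100, [-0.77, 0, -0.68], 0],
    [100, [-0.77, 0, -0.68], 0],
    [100, [-0.77, 0, -0.68], 0],
    [100, [-0.77, 0, -0.68], 0]
  ]
}}

```text
time_s: 0.78
position: [0.3195, 0.3371, 0.2308]
tool_rot: [[0.297, -0.0, -0.955], [0.955, -0.001, 0.297], [-0.001, -1.0, -0.0]]
contact_force: [1.3, -0.5, 0.0]
grip_width: 0.0852
```

Request:
{"api": "drive_tool", "payload": {
  "series": [
    [100, [-0.77, 0, -0.68], 0],
    [100, [-0.77, 0, -0.68], 0],
    [100, [-0.77, 0, -0.68], 0],
    [100, [-0.77, 0, -0.68], 0],
    [100, [-0.77, 0, -0.68], 0]
  ]
}}

```text
time_s: 1.4
position: [0.4463, 0.054, 0.2314]
tool_rot: [[0.297, 0.0, -0.955], [0.955, -0.001, 0.297], [-0.001, -1.0, -0.001]]
contact_force: [0.5, 0.3, 0.0]
grip_width: 0.0852
```

```bash
python3 go.py .5723 -.2144 .23 59.27
```

```text
t 1.4 pos [0.4463 0.054  0.2314] yaw 72.74 F [0.5  0.32 0.01] w 0.0852 -> shift [-0.7298  0.0057 -0.6666] turn 0.1496 dist mm 296.5
```

Request:
{"api": "drive_tool", "payload": {
  "series": [
    [100, [-0.73, 0, -0.666], 0.15],
    [100, [-0.73, 0, -0.666], 0.15],
    [100, [-0.73, 0, -0.666], 0.15],
    [100, [-0.73, 0, -0.666], 0.15],
    [100, [-0.73, 0, -0.666], 0.15],
    [100, [-0.73, 0, -0.666], 0.15],
    [100, [-0.73, 0, -0.666], 0.15]
  ]
}}

```text
time_s: 2.28
position: [0.5716, -0.2136, 0.2311]
tool_rot: [[0.511, -0.001, -0.859], [0.859, 0.0, 0.511], [-0.0, -1.0, 0.001]]
contact_force: [-0.1, 0.6, 0.0]
grip_width: 0.0854
```

Run:
```python
from go import *
import pickle
s=bot.state();c=bot.capture('wrist');c['Tw']=tw(s);pickle.dump(c,open('w1.pkl','wb'));cv2.imwrite('pics/w1.png',c['image'][:,:,::-1])
print(s['position'],s['qvel'].round(3) if hasattr(s['qvel'],'round') else s['qvel'])
```

```text
[ 0.57164299 -0.21357317  0.23109461] [-0.022 -0.017 -0.011  0.011 -0.001 -0.001  0.002]
```

View pics/w1.png

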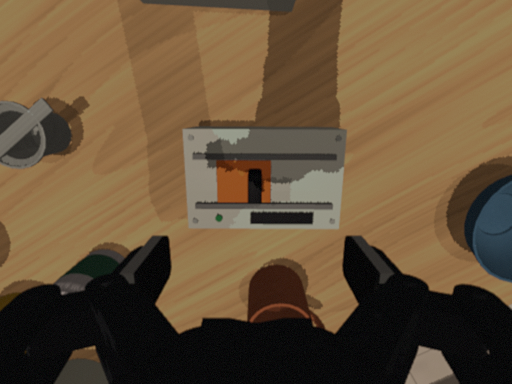

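Run:
```python
from h import *
c=load('w1')
a=c['image'][110:250,170:360,::-1];cv2.imwrite('pics/w1z.png',cv2.resize(a,None,fx=4,fy=4,interpolation=cv2.INTER_CUBIC))
P=[plane(c,*p,.07,c['Tw'])[:2] for p in [(341,230),(189,229.5),(184,128),(347,128.5)]]
P=np.array(P);m=P.mean(0);L=np.array([[55,85],[55,-85],[-55,-85],[-55,85]])/1000
H=L.T@(P-m);th=np.arctan2(H[0,1]-H[1,0],H[0,0]+H[1,1]);R=np.array([[np.cos(th),-np.sin(th)],[np.sin(th),np.cos(th)]])
print(m,np.degrees(th),((P-m-L@R.T)*1000).round(1).tolist())
print('hole',m+R@[0,-.03])
# grip top face: image
```

```text
[ 0.58103327 -0.20694601] -30.861862492421526 [[2.0, 0.5], [0.4, -1.3], [-0.8, 1.3], [-1.6, -0.5]]
hole [ 0.56564417 -0.23269821]
```

View pics/w1z.png

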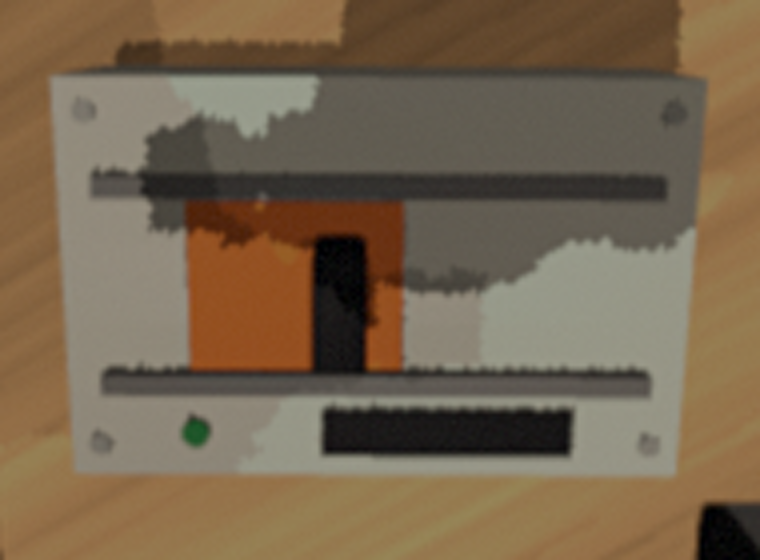

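Request:
{"api": "drive_tool", "payload": {
  "series": [
    [100, [0, 0.2, -0.008], 0],
    [100, [0, 0.4, -0.008], 0],
    [100, [0, 0.49, -0.008], 0],
    [100, [0, 0.49, -0.008], 0],
    [20, [0, 0.49, -0.008], 0],
    [10, [0, 0.49, -0.008], 0],
    [0, [0, 0.49, -0.008], 0],
    [0, [0, 0.49, -0.008], 0],
    [0, [0, 0.49, -0.008], 0],
    [0, [0, 0.49, -0.008], 0]
  ]
}}

```text
time_s: 3.58
position: [0.574, -0.2143, 0.0852]
tool_rot: [[0.511, 0.001, -0.86], [0.86, 0.0, 0.511], [0.001, -1.0, -0.0]]
contact_force: [-1.3, 0.1, 5.5]
grip_width: 0.0129
```

```bash
python3 go.py .5723 -.2144 .23 59.27
```

```text
t 3.58 pos [ 0.574  -0.2143  0.0852] yaw 59.29 F [-1.31  0.14  5.45] w 0.0129 -> shift [-0.0029 -0.4826  0.0047] turn 0.0002 dist mm 144.8
```

Request:
{"api": "drive_tool", "payload": {
  "series": [
    [0, [0.05, 0, 0], 0],
    [0, [0.1, 0, 0], 0],
    [0, [0.13, 0, 0], 0],
    [0, [0.13, 0, 0], 0]
  ]
}}

```text
time_s: 4.08
position: [0.5954, -0.1787, 0.0853]
tool_rot: [[0.509, 0.002, -0.861], [0.861, 0.001, 0.509], [0.002, -1.0, -0.001]]
contact_force: [2.6, -0.0, 0.9]
grip_width: 0.0126
```

Request:
{"api": "drive_tool", "payload": {
  "series": [
    [0, [0.015, 0, 0], 0],
    [0, [0.015, 0, 0], 0]
  ]
}}

```text
time_s: 4.32
position: [0.5969, -0.1762, 0.0853]
tool_rot: [[0.51, 0.001, -0.86], [0.86, -0.0, 0.51], [0.0, -1.0, -0.001]]
contact_force: [-3.0, -3.5, 0.8]
grip_width: 0.0126
```

Request:
{"api": "drive_tool", "payload": {
  "series": [
    [0, [0.015, 0, 0], 0],
    [0, [0.015, 0, 0], 0]
  ]
}}

```text
time_s: 4.58
position: [0.597, -0.1762, 0.0852]
tool_rot: [[0.512, -0.002, -0.859], [0.859, -0.004, 0.512], [-0.004, -1.0, -0.0]]
contact_force: [-4.8, -6.6, 3.5]
grip_width: 0.0127
```

Request:
{"api": "drive_tool", "payload": {
  "series": [
    [0, [0.03, 0, 0], 0],
    [0, [0.03, 0, 0], 0],
    [0, [0.03, 0, 0], 0]
  ]
}}

```text
time_s: 4.95
position: [0.5971, -0.176, 0.0851]
tool_rot: [[0.517, -0.008, -0.856], [0.856, -0.011, 0.517], [-0.014, -1.0, 0.001]]
contact_force: [-9.8, -14.2, 4.5]
grip_width: 0.0128
```

Request:
{"api": "drive_tool", "payload": {
  "series": [
    [0, [0, 0, 0], 0],
    [40, [0, 0, 0], 0],
    [60, [0, 0, 0], 0],
    [80, [0, 0, 0], 0],
    [80, [0, -0.1, 0], 0],
    [80, [0, -0.25, 0], 0],
    [80, [-0.22, -0.45, 0], 0],
    [80, [-0.22, -0.45, 0], 0],
    [80, [-0.22, -0.45, 0], 0],
    [80, [-0.22, -0.45, 0], 0]
  ]
}}

```text
time_s: 6.2
position: [0.5642, -0.2288, 0.2192]
tool_rot: [[0.515, -0.01, -0.857], [0.857, -0.009, 0.515], [-0.013, -1.0, 0.004]]
contact_force: [-0.7, 0.3, -0.8]
grip_width: 0.0683
```

Run:
```python
from go import *
import pickle
s=bot.state();c=bot.capture('wrist');c['Tw']=tw(s);pickle.dump(c,open('w2.pkl','wb'));
cv2.imwrite('pics/w2.png',c['image'][:,:,::-1])
print(s['position'],np.round(s['tool_rot'],4).tolist(),np.round(s['qvel'],3))
a=c['image'][100:260,160:360,::-1];cv2.imwrite('pics/w2z.png',cv2.resize(a,None,fx=4,fy=4,interpolation=cv2.INTER_CUBIC))
```

```text
[ 0.56424248 -0.22878085  0.21915804] [[0.5148, -0.0105, -0.8572], [0.8572, -0.009, 0.5149], [-0.0131, -0.9999, 0.0044]] [-0.009  0.014 -0.007  0.003  0.003  0.001  0.001]
```

View pics/w2z.png

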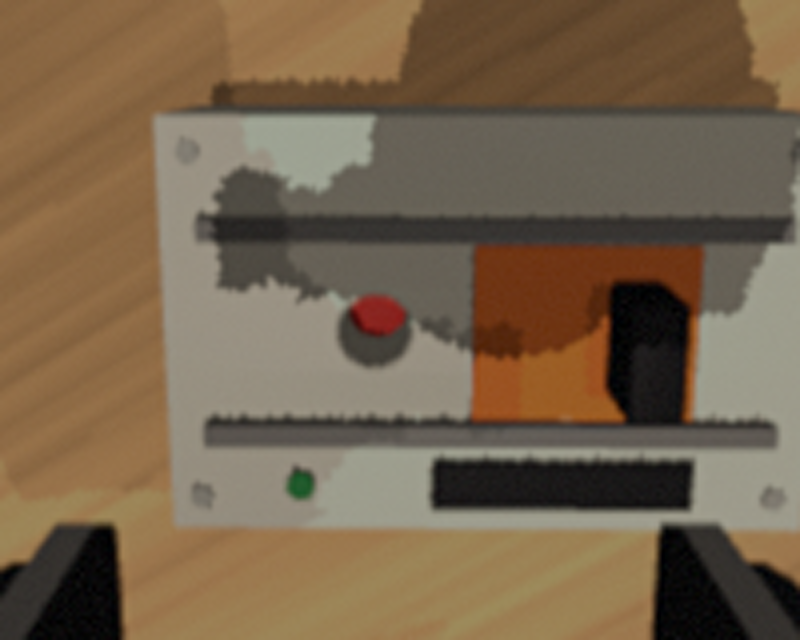

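Run:
```python
from go import *
c=load('w2');T=c['Tw']
p=plane(c,(375.5)/4-.5+160,(331.5)/4-.5+100,.07,T);print('hole',p,'in tool',np.linalg.inv(T)@np.r_[p,1])
t=bot.capture('top');
hsv=cv2.cvtColor(t['image'],cv2.COLOR_RGB2HSV)
a=t['image'][140:210,275:355,::-1];cv2.imwrite('pics/t2.png',cv2.resize(a,None,fx=8,fy=8,interpolation=cv2.INTER_CUBIC))
go(.4880,.1555,.2)
```

```text
hole [ 0.56415981 -0.23360595  0.07      ] in tool [-0.00222405  0.14918805 -0.00306441  1.        ]
t 6.3 pos [ 0.5642 -0.2289  0.219 ] yaw 59.04 F [ 0.72 -0.43  0.28] w 0.0684 -> shift [0.9688 0.0539 0.8767] turn 0 dist mm 392.3
```

Request:
{"api": "drive_tool", "payload": {
  "series": [
    [100, [0.5, 0, 0.45], 0],
    [100, [0.97, 0, 0.877], 0],
    [100, [0.97, 0, 0.877], 0],
    [100, [0.97, 0, 0.877], 0],
    [100, [0.97, 0, 0.877], 0],
    [100, [0.97, 0, 0.877], 0],
    [100, [0.97, 0, 0.877], 0],
    [100, [0.97, 0, 0.877], 0],
    [100, [0.97, 0, 0.877], 0]
  ]
}}

```text
time_s: 7.42
position: [0.4883, 0.155, 0.2156]
tool_rot: [[0.515, -0.012, -0.857], [0.857, -0.011, 0.515], [-0.015, -1.0, 0.005]]
contact_force: [-0.2, -0.4, -0.3]
grip_width: 0.0856
```

Run:
```python
from go import *
import pickle
s=bot.state();c=bot.capture('wrist');c['Tw']=tw(s);pickle.dump(c,open('w3.pkl','wb'));
cv2.imwrite('pics/w3.png',c['image'][:,:,::-1])
print(s['position'],np.round(s['tool_rot'],4).tolist(),np.round(s['qvel'],3))
a=c['image'][100:260,160:360,::-1];cv2.imwrite('pics/w3z.png',cv2.resize(a,None,fx=4,fy=4,interpolation=cv2.INTER_CUBIC))
```

```text
[0.48830135 0.1549692  0.21560987] [[0.5151, -0.012, -0.857], [0.857, -0.0107, 0.5153], [-0.0154, -0.9999, 0.0048]] [ 0.019 -0.007  0.009 -0.003 -0.003  0.001 -0.003]
```

View pics/w3z.png

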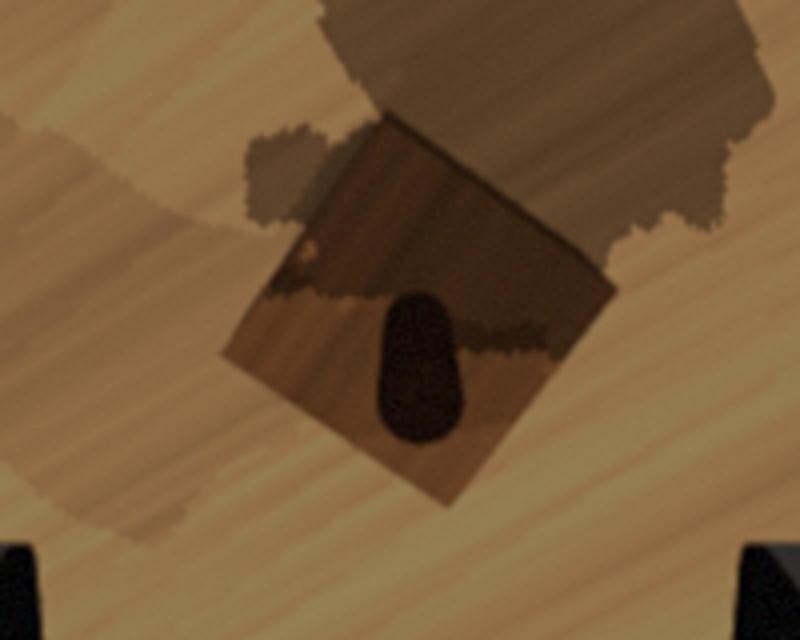

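View pics/w3.png

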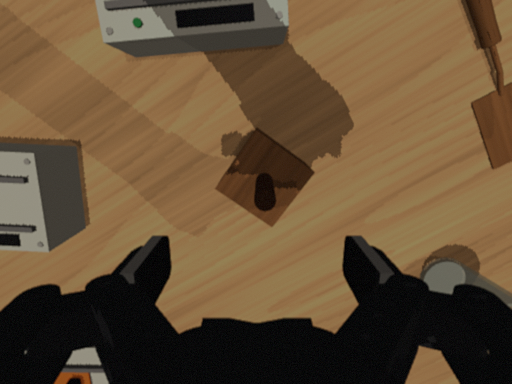

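Run:
```python
from go import *
c=load('w3');T=c['Tw'];g=lambda U,V:((U+.5)/4-.5+160,(V+.5)/4-.5+100)
p=plane(c,*g(421,400),.14,T);print('pin top',p,'in tool',(np.linalg.inv(T)@np.r_[p,1]*1000).round(1))
p=np.mean([plane(c,*g(*q),.065,T) for q in [(388,113),(617,290),(448,506),(221,353)]],0);print('stand',p,(np.linalg.inv(T)@np.r_[p,1]*1000).round(1))
p=plane(c,*g(417,325),.065,T);print('handle foot~',p)
```

```text
pin top [0.49095693 0.16083014 0.14      ] in tool [7.60e+00 7.55e+01 4.00e-01 1.00e+03]
stand [0.49153124 0.16087516 0.065     ] [ 9.000e+00  1.505e+02 -4.000e-01  1.000e+03]
handle foot~ [0.49251291 0.15992832 0.065     ]
```

Request:
{"api": "drive_tool", "payload": {
  "series": [
    [100, [0.027, 0, 0], 0],
    [100, [0.027, 0.18, 0], 0],
    [100, [0.027, 0.36, 0], 0],
    [100, [0.027, 0.425, 0], 0],
    [100, [0.027, 0.425, 0], 0]
  ]
}}

```text
time_s: 8.1
position: [0.4906, 0.1591, 0.0867]
tool_rot: [[0.517, -0.015, -0.856], [0.856, -0.012, 0.517], [-0.018, -1.0, 0.006]]
contact_force: [-0.2, 0.3, 0.6]
grip_width: 0.0856
```

Run:
```python
from go import *
import pickle
s=bot.state();c=bot.capture('wrist');c['Tw']=tw(s);pickle.dump(c,open('w4.pkl','wb'));
cv2.imwrite('pics/w4.png',c['image'][:,:,::-1])
print(s['position'],np.round(s['tool_rot'],4).tolist(),s['contact_force'])
```

```text
[0.49063375 0.15913997 0.08672808] [[0.5173, -0.0146, -0.8557], [0.8556, -0.0123, 0.5175], [-0.0181, -0.9998, 0.0061]] [-0.19253983  0.34123783  0.58190106]
```

View pics/w4.png

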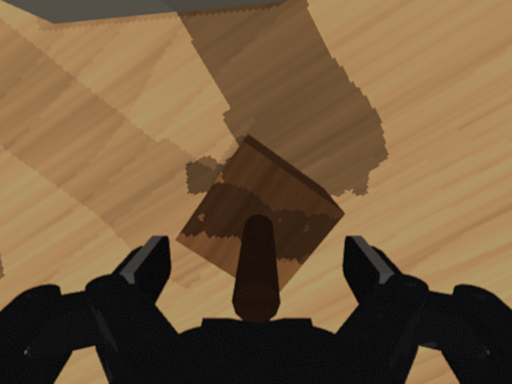

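Request:
{"api": "drive_tool", "payload": {
  "series": [
    [30, [0, 0, 0], 0],
    [10, [0, 0, 0], 0],
    [0, [0, 0, 0], 0],
    [0, [0, 0, 0], 0],
    [0, [0, 0, 0], 0],
    [0, [0, 0, 0], 0],
    [0, [0, 0, 0], 0],
    [0, [0, 0, 0], 0]
  ]
}}

```text
time_s: 9.15
position: [0.4919, 0.1597, 0.0885]
tool_rot: [[0.517, -0.012, -0.856], [0.856, -0.011, 0.517], [-0.015, -1.0, 0.005]]
contact_force: [-0.5, -0.6, 6.1]
grip_width: 0.0165
```

Request:
{"api": "drive_tool", "payload": {
  "series": [
    [0, [0, -0.03, 0], 0],
    [0, [0, -0.1, 0], 0],
    [0, [0, -0.25, 0], 0],
    [0, [0, -0.4, 0], 0],
    [0, [0, -0.5, 0], 0],
    [0, [0, -0.5, 0], 0]
  ]
}}

```text
time_s: 9.9
position: [0.495, 0.1618, 0.241]
tool_rot: [[0.517, -0.007, -0.856], [0.856, -0.008, 0.517], [-0.011, -1.0, 0.002]]
contact_force: [-0.1, -0.5, -1.4]
grip_width: 0.0166
```

Run:
```python
from go import *
import pickle
s=bot.state();c=bot.capture('wrist');c['Tw']=tw(s);pickle.dump(c,open('w5.pkl','wb'));
cv2.imwrite('pics/w5.png',c['image'][:,:,::-1])
print(np.round(s['tool_rot'],4).tolist())
t=bot.capture('side');cv2.imwrite('pics/s5.png',t['image'][:,:,::-1])
go(.564,-.2336,.23,59.2)
```

```text
[[0.5172, -0.0071, -0.8558], [0.8558, -0.008, 0.5172], [-0.0105, -0.9999, 0.002]]
t 10.0 pos [0.4931 0.1613 0.2382] yaw 58.86 F [-0.46  0.36 -0.37] w 0.0169 -> shift [-1.0039  0.0384 -0.883 ] turn -0.0038 dist mm 401.2
```

View pics/w5.png

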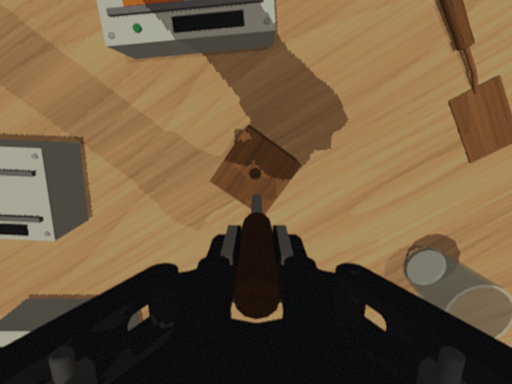

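View pics/s5.png

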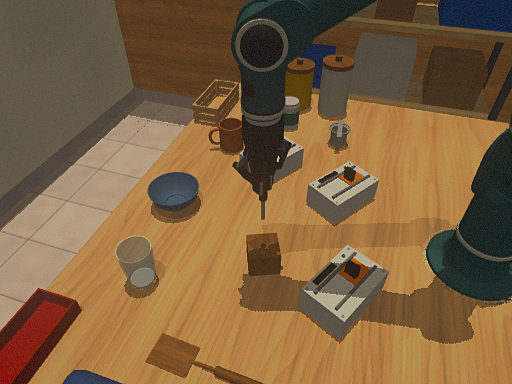

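Request:
{"api": "drive_tool", "payload": {
  "series": [
    [0, [-0.5, 0, -0.44], 0],
    [0, [-1, 0, -0.88], 0],
    [0, [-1, 0, -0.88], 0],
    [0, [-1, 0, -0.88], 0],
    [0, [-1, 0, -0.88], 0],
    [0, [-1, 0, -0.88], 0],
    [0, [-1, 0, -0.88], 0],
    [0, [-1, 0, -0.88], 0],
    [0, [-1, 0, -0.88], 0],
    [0, [-1, 0, -0.88], 0]
  ]
}}

```text
time_s: 11.25
position: [0.5641, -0.2299, 0.241]
tool_rot: [[0.515, -0.013, -0.857], [0.857, -0.01, 0.515], [-0.015, -1.0, 0.006]]
contact_force: [-0.6, -0.5, -0.4]
grip_width: 0.0165
```

```bash
cat > snap.py <<'E'
from go import *
import pickle,sys
n=sys.argv[1]
s=bot.state();c=bot.capture('wrist');c['Tw']=tw(s);pickle.dump(c,open(n+'.pkl','wb'));
print(s['position'],np.round(s['tool_rot'],4).tolist(),s['grip_width'],s['contact_force'])
a=c['image'][100:260,160:360,::-1];cv2.imwrite(f'pics/{n}.png',cv2.resize(a,None,fx=4,fy=4,interpolation=cv2.INTER_CUBIC))
E
python3 snap.py w6
```

```text
[ 0.56407988 -0.22994448  0.24097675] [[0.5148, -0.013, -0.8572], [0.8572, -0.0096, 0.5149], [-0.0149, -0.9999, 0.0063]] 0.016521204641750654 [-0.55091645 -0.50699368 -0.43681968]
```

View pics/w6.png

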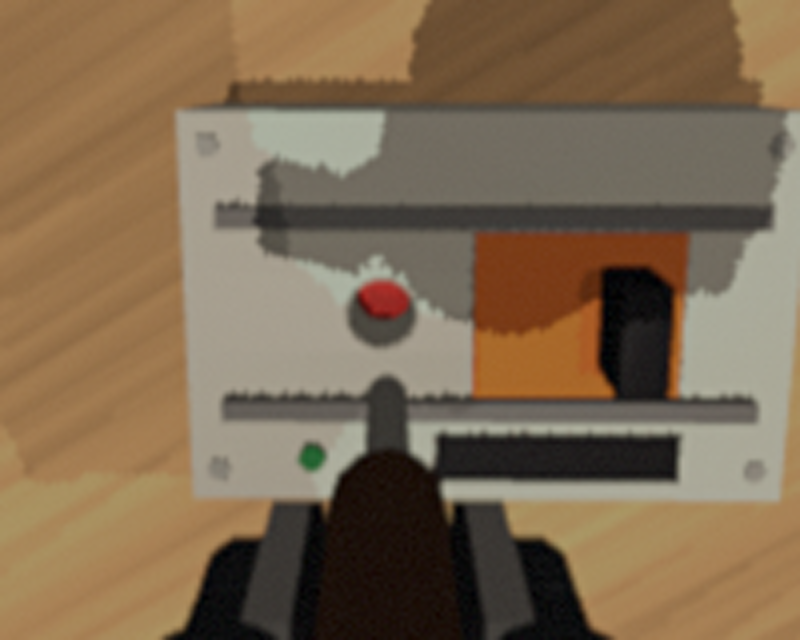

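```bash
cat > al.py <<'E'
from go import *
def al(n,hole,tip):
    c=load(n);T=c['Tw'];g=lambda U,V:((U+.5)/4-.5+160,(V+.5)/4-.5+100)
    Ti=np.linalg.inv(T)
    p=plane(c,*g(*hole),.07,T);h=(Ti@np.r_[p,1])[:3];print('hole w',p,'tool mm',(h*1000).round(1))
    e,d=ray(c,*g(*tip),np.eye(4)); q=e+d*(.0835-e[1])/d[1];print('tip tool mm',(q*1000).round(1),'world',(T@np.r_[q,1])[:3])
    D=h-q;print('need',(D/.3).round(4))
E
python3 -c "
from al import *
al('w6',(381,313),(386,394))"
```

```text
hole w [ 0.56410908 -0.23381065  0.07      ] tool mm [ -0.8 171.   -3.1]
tip tool mm [ 0.6 83.5 -0.7] world [ 0.56395111 -0.23057934  0.15747359]
need [-0.0046  0.2916 -0.0078]
```

Request:
{"api": "drive_tool", "payload": {
  "series": [
    [0, [-0.005, 0.1, -0.008], 0],
    [0, [-0.005, 0.22, -0.008], 0],
    [0, [-0.005, 0.22, -0.008], 0],
    [0, [-0.005, 0.22, -0.008], 0]
  ]
}}

```text
time_s: 11.8
position: [0.5654, -0.2333, 0.1765]
tool_rot: [[0.514, -0.011, -0.857], [0.857, -0.01, 0.514], [-0.015, -1.0, 0.004]]
contact_force: [0.2, 0.6, 0.2]
grip_width: 0.0165
```

```bash
python3 snap.py w7
```

```text
[ 0.56538951 -0.23327262  0.17652212] [[0.5144, -0.0111, -0.8575], [0.8574, -0.0103, 0.5145], [-0.0145, -0.9999, 0.0042]] 0.016526041338039893 [0.19589078 0.5846239  0.24892226]
```

View pics/w7.png

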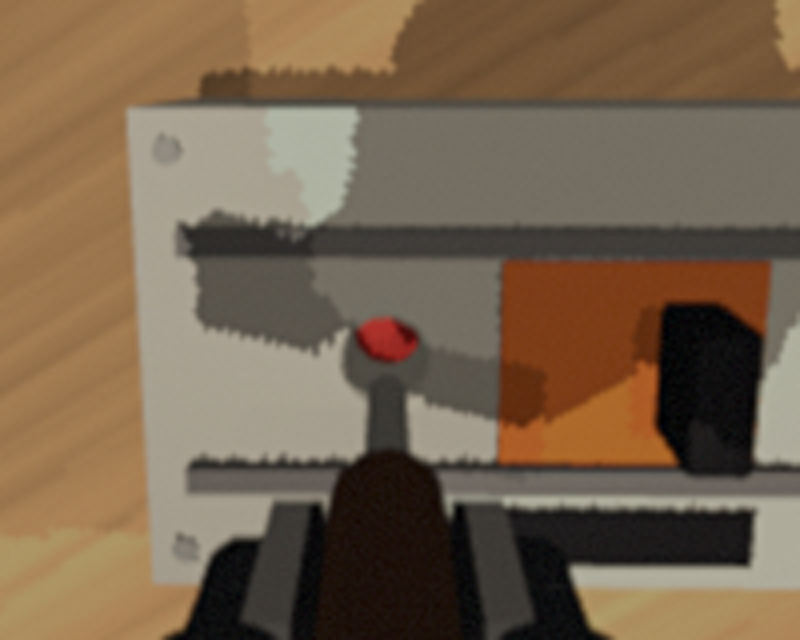

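```bash
python3 -c "
from al import *
al('w7',(386,357),(387,394))"
```

```text
hole w [ 0.56361836 -0.23327376  0.07      ] tool mm [  0.6 106.5   1.1]
tip tool mm [ 0.8 83.5 -0.7] world [ 0.5655309  -0.23379644  0.09301642]
need [-0.0007  0.0768  0.006 ]
```

Request:
{"api": "drive_tool", "payload": {
  "series": [
    [0, [0, 0.03, 0.005], 0],
    [0, [0, 0.07, 0.005], 0],
    [0, [0, 0.1, 0.005], 0],
    [0, [0, 0.14, 0.005], 0],
    [0, [0, 0.14, 0.005], 0]
  ]
}}

```text
time_s: 12.48
position: [0.5631, -0.2329, 0.1335]
tool_rot: [[0.515, -0.013, -0.857], [0.857, -0.01, 0.515], [-0.015, -1.0, 0.006]]
contact_force: [-0.8, -0.3, -0.7]
grip_width: 0.0166
```

```bash
python3 snap.py w8
```

```text
[ 0.56310098 -0.23289664  0.1335096 ] [[0.5146, -0.0126, -0.8573], [0.8573, -0.01, 0.5147], [-0.015, -0.9999, 0.0057]] 0.016592812371365315 [-0.76060983 -0.31056858 -0.72655096]
```

View pics/w8.png

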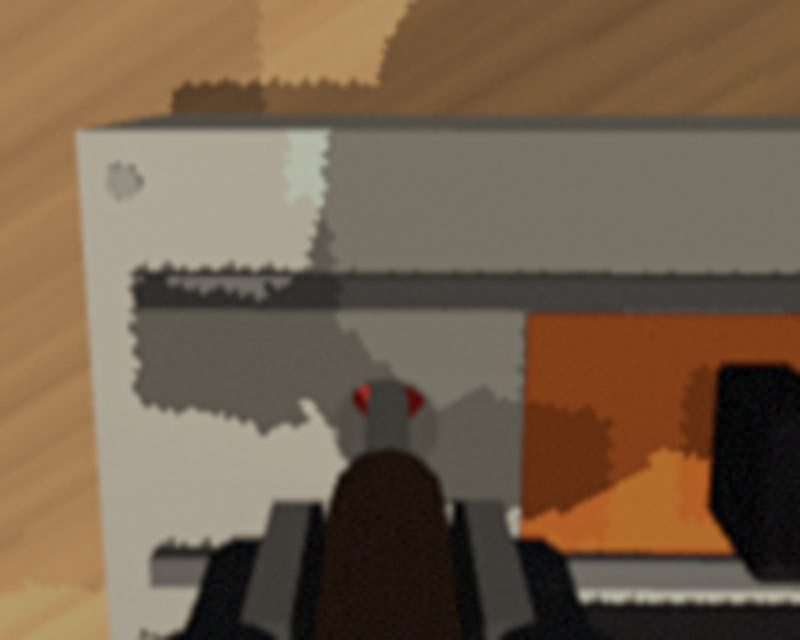

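Request:
{"api": "drive_tool", "payload": {
  "series": [
    [0, [0, 0.02, 0], 0],
    [0, [0, 0.03, 0], 0],
    [0, [0, 0.03, 0], 0]
  ]
}}

```text
time_s: 12.9
position: [0.5635, -0.2333, 0.1253]
tool_rot: [[0.515, -0.011, -0.857], [0.857, -0.01, 0.515], [-0.015, -1.0, 0.004]]
contact_force: [-0.4, 0.8, 1.1]
grip_width: 0.0167
```

Request:
{"api": "drive_tool", "payload": {
  "series": [
    [0, [0, 0.01, 0], 0],
    [0, [0, 0.02, 0], 0],
    [0, [0, 0.02, 0], 0],
    [0, [0, 0.02, 0], 0]
  ]
}}

```text
time_s: 13.4
position: [0.5636, -0.2334, 0.1196]
tool_rot: [[0.515, -0.011, -0.857], [0.857, -0.01, 0.515], [-0.014, -1.0, 0.004]]
contact_force: [-2.2, 0.8, 5.4]
grip_width: 0.0166
```

Request:
{"api": "drive_tool", "payload": {
  "series": [
    [0, [0, 0.02, 0], 0],
    [0, [0, 0.02, 0], 0],
    [0, [0, 0.02, 0], 0],
    [0, [0, 0.02, 0], 0]
  ]
}}

```text
time_s: 13.9
position: [0.5664, -0.2352, 0.1183]
tool_rot: [[0.515, -0.004, -0.857], [0.857, -0.012, 0.515], [-0.012, -1.0, -0.003]]
contact_force: [-3.6, 1.2, 28.2]
grip_width: 0.0168
```

Request:
{"api": "drive_tool", "payload": {
  "series": [
    [0, [0, 0.03, 0], 0],
    [0, [0, 0.03, 0], 0],
    [0, [0, 0.03, 0], 0],
    [0, [0, 0.03, 0], 0],
    [0, [0, 0.03, 0], 0]
  ]
}}

```text
time_s: 14.52
position: [0.5716, -0.2387, 0.1166]
tool_rot: [[0.516, 0.009, -0.857], [0.857, -0.016, 0.515], [-0.009, -1.0, -0.017]]
contact_force: [-3.0, 0.9, 38.5]
grip_width: 0.0167
```

Request:
{"api": "drive_tool", "payload": {
  "series": [
    [0, [0, 0, 0.01], 0],
    [0, [0, 0, 0.02], 0],
    [0, [0, 0, 0.03], 0],
    [0, [0, 0, 0.03], 0]
  ]
}}

```text
time_s: 15.02
position: [0.5663, -0.2355, 0.1179]
tool_rot: [[0.516, 0.015, -0.857], [0.857, -0.02, 0.515], [-0.009, -1.0, -0.023]]
contact_force: [3.8, -1.9, 7.8]
grip_width: 0.0167
```

```bash
python3 snap.py w9; python3 -c "
from go import *
c=bot.capture('side');cv2.imwrite('pics/s9.png',cv2.resize(c['image'][90:210,200:340,::-1],None,fx=5,fy=5,interpolation=cv2.INTER_CUBIC))"
```

```text
[ 0.56629757 -0.23546676  0.11793704] [[0.5157, 0.0154, -0.8566], [0.8567, -0.0195, 0.5154], [-0.0088, -0.9997, -0.0232]] 0.016725939787793763 [ 3.82208023 -1.87501167  7.77495628]
```

View pics/w9.png

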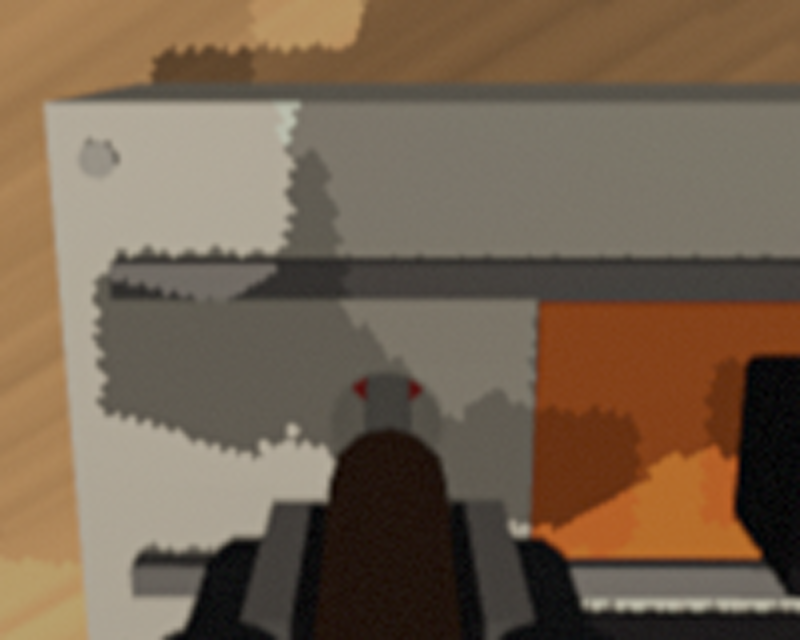

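View pics/s9.png

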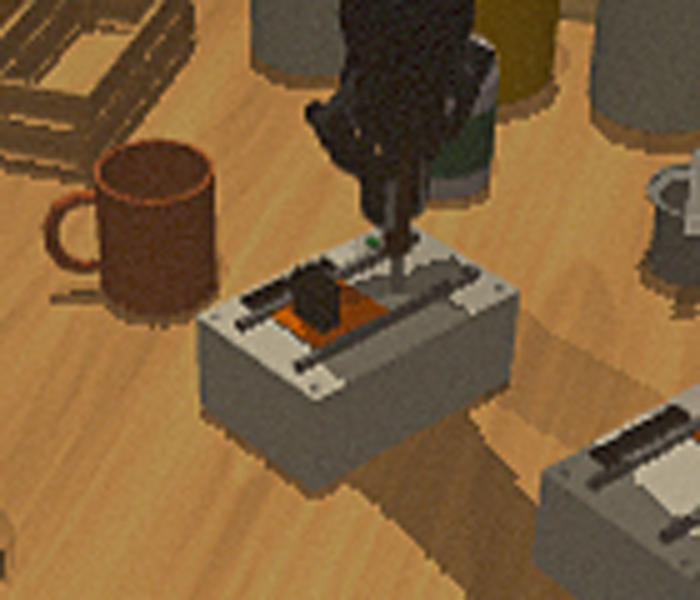

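Request:
{"api": "drive_tool", "payload": {
  "series": [
    [0, [0, 0.008, 0.003], 0],
    [0, [0, 0.008, 0.003], 0],
    [0, [0, 0.008, 0.003], 0],
    [0, [0, 0.008, 0.003], 0]
  ]
}}

```text
time_s: 15.62
position: [0.5672, -0.2361, 0.1176]
tool_rot: [[0.516, 0.019, -0.857], [0.857, -0.021, 0.515], [-0.008, -1.0, -0.027]]
contact_force: [0.2, -0.3, 15.6]
grip_width: 0.0165
```

Request:
{"api": "drive_tool", "payload": {
  "series": [
    [0, [0, 0.008, 0.003], 0],
    [0, [0, 0.008, 0.003], 0],
    [0, [0, 0.008, 0.003], 0],
    [0, [0, 0.008, 0.003], 0]
  ]
}}

```text
time_s: 16.12
position: [0.5676, -0.2363, 0.1175]
tool_rot: [[0.516, 0.022, -0.856], [0.857, -0.021, 0.515], [-0.007, -1.0, -0.03]]
contact_force: [-2.3, 1.1, 19.3]
grip_width: 0.0167
```

```bash
python3 snap.py w10; python3 -c "
from go import *
for i in range(6): c=bot.capture('top')
s=bot.state();print(s['time_s'],s['position'],s['contact_force'],s['grip_width'])
cv2.imwrite('pics/t10.png',c['image'][:,:,::-1])"
```

```text
[ 0.56756923 -0.23632363  0.11747202] [[0.5159, 0.0219, -0.8564], [0.8566, -0.0212, 0.5155], [-0.0069, -0.9995, -0.0297]] 0.01666834913429295 [-2.29746382  1.13949976 19.30663323]
16.475 [ 0.56757686 -0.23633248  0.11747188] [-2.31025788  0.16928474 18.95649878] 0.016616180146891535
```

View pics/w10.png

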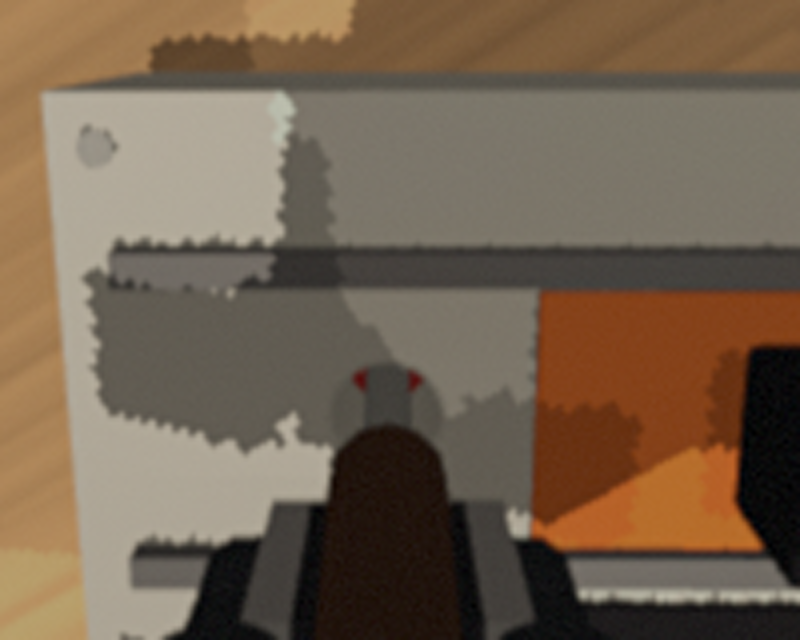

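View pics/t10.png

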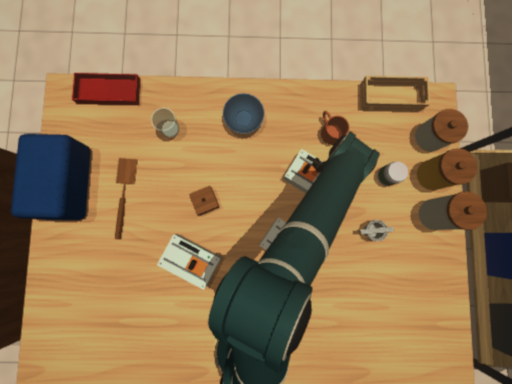

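```bash
python3 -c "
from plant import bot
print(bot.close_job())"
```

```text
the job is handed in; nothing more can be done
None
```

I handed the job in at about 16.5 s with the guard open and the pin, still in the gripper, holding the button down.

- **Guard:** I slid the guard of the rightmost counter about 44.5 mm. It then did not move under roughly 17 N, so I took that as its stop. The later wrist pictures show it still open and the hole clear.
- **Pin and button:** I took the pin from its stand and lowered it through the hole onto the red button. In the last check the button would not go further: the force rose from 15.6 to 19.3 N for 0.1 mm of travel, well above the 5.4 N needed. It stayed at about 19 N, and the finger opening held at 16.6 mm.
- **Other things:** The last top picture shows the other things on the shelf in the same places as at the start. The arm hides part of the view, mainly the middle counter.

- **Over-press:** One push rose to 38.5 N at the wrist. The tool shifted about 10 mm sideways and the pin may have slipped a millimetre or so in the grip, so I eased off and pressed again more gently. The tool ended about 2° off vertical.
- **Camera disagreement:** The fixed cameras differed from each other and from the wrist camera by up to about 6 mm. I aligned the final approach from the wrist pictures.

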